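# Clear a cubby shelf and dry-fit its cork blocks to a straightedge

### The arm

A 6-joint arm with a two-finger parallel gripper is mounted at the origin on the work surface. World frame = base frame: x ahead of the robot, y to its left, z up, the work surface at z = 0. Lengths are in m, angles in rad, forces in N, time in s.
With the tool pointing down it reaches from about 0.35 to 0.975 m from the base axis. Payload 4.9 kg.
Tool frame: the origin (TCP) lies midway between the tips of the shut fingers; the grasp point (between the pads) lies 19 mm behind it; z points along the fingers, y is the line along which they close (so a half turn about z gives the same grasp; the last joint's range is limited). The gripper opens to 85 mm and grips with 20 to 120 N. Pads are 22 mm wide; open, the fingers measure 114 mm over their backs; the gripper's body (76 mm by 85 mm) begins 54 mm behind the grasp point. The pads swing forward as they close: fully open they stand 13 mm farther back than shut.
Start: joints at [1.166, 0.053, 1.613, -0, 1.476, -0.119], TCP at [0.176, 0.6, 0.231] pointing down, gripper open.
Joint ranges: [-3.01, 3.01], [-1.01, 2.22], [0.06, 2.58], [-1.02, 4.17], [0.09, 2.62], [-3.14, 3.14]. Speed limits (rad/s): [2.57, 2.57, 3.14, 3.14, 3.14, 3.14].

### API

Orientations are given as a unit quaternion [w, x, y, z].
In Python, from plant import state, grab_frame, camera_info, job_done, spot_in, masks_of, pinpoint gives the robot as it stands.
- The arm moves only by the shell command python3 -m handwheel 'ROWS' [OPENING]. ROWS is JSON, a list that holds one entry, the list of rows, each a list of 6 numbers: the shift along the world's x, y, z in m, then the turn, a rotation vector about the world's x, y, z in degrees. In form: [[[tx, ty, tz, ax, ay, az], ...]]. A call has 1 to 20 rows; each row shifts and turns the commanded pose from where the row before left it; what a row does not reach is not made up. A row lasts 1/12 s, in which the tool goes at most 41.7 mm and 7.16 degrees, less where a joint would pass 70% of its speed; a pose out of reach is approached as far as the arm can. A call is refused whole if a number of a shift passes 0.0417 or a number of a turn 7.16, either way. A call with a gripper value outside its range is refused whole. OPENING is the opening, from 0 (shut) to 1 (fully open), set as the call begins (- or left out, the last holds). The fingers move at their own pace and stop on an object; the grip force is fixed at half the most. Time passes only in rows, so rows that do not move let the fingers close. It gives the time, the measured TCP pose, the force, the opening and the grip force at its end, in the units of the state.
- state(): the state, without advancing time (a new reading comes with each control period).
- grab_frame(name): name is "side" or "top"; returns (picture, depth): 400x640x3 uint8, blue, green, red; 400x640 float32, m along the optical axis (not along the pixel's ray), 0 where there is no reading.
- camera_info(name): a dict with "fx", "fy", "cx", "cy" (pixels), "T" (4x4, takes a point from camera to world coordinates). Camera axes: x right, y up, looking along -z (the intrinsics and any distortion apply to the point x, -y, -z); pixel columns grow to the right and rows downward; lengths in m; the calibration is good to about 2 mm. A picture is of the moment at which its call begins. camera_info takes no time and is no camera call.
- job_done(): hands the job in; it is judged then, once.
Trained networks look in the newest picture that a camera, given by its name, has taken for a name from the list of things; names that differ only in an ending like _2 or _b are one class to them, and where a whole thing is asked for, a point or a joint stands for the part that bears it (a point fixed in the world has none). Each returns a list of dicts, best first, with "conf" (0 to 1); they miss things now and then, are a little off and sometimes report something else, mostly with a low value. They report only what shows in the picture. A call takes as long as a camera call. They do not tell look-alikes from the thing itself.
- spot_in(camera, thing): "box" ([left, top, width, height] in pixels, round what is visible of it).
- masks_of(camera, thing): "region" (400x640 bool, what is visible of it) and "box" ([left, top, width, height] in pixels, round what is visible of it).
- pinpoint(camera, thing): "position" ([column, row] in pixels: a listed point, or the origin of a listed thing).
The state is a dict: "time": time; "joint_pos": joint angles; "joint_vel": joint speeds; "joint_efforts": joint torques, N m; "tool_pos": TCP position; "tool_rot": TCP orientation; "contact_force": force on the tool from outside, world axes, zero at the start; "ft_torque": the same for the moment, N m; "gripper_width": opening from 0.0 (shut) to 1.0 (fully open); "grasp_force": force on a finger pad.
Only numpy, scipy, OpenCV 4.12 (cv2) and the standard library are available. Lean on these libraries where they do the work, as an engineer would, in place of code of your own. Each camera call takes 0.05 s, during which the arm holds its last target. There are 200 camera calls.

### The job

Get the plywood cubby shelf ready for its cork: with the wooden scraper block (not your fingers) sweep every loose wood chip off the board into the blue chip tray at its end, and stand the scraper back on the black rubber mat. Once the chips are swept, lay the aluminium straightedge on the table flush against the board's red far edge, about centred on it, and let go; then lay every grey cork block flat and square on the board with one short end touching the straightedge, straightedge still flush. Leave the incense tray where it is.

Things in the scene. Friction and masses are not known exactly. Their poses are not given: they have to be found in the camera images.
- board: plywood shelf board, fixed to the table, 130 (x) x 280 (y) x 24 mm; origin at the centre of its underside on the table. Its x axis points away from the robot, its y axis along its length; top face 24 mm above the origin; the far long edge (x = +65 mm) is painted red, full height
- pan: blue sheet-steel chip tray, fixed to the table at one end of the board (left or right, varies), 150 (board x) x 110 (board y) x 14 mm with 3 mm walls and a floor about 3 mm high; same axes as the board; origin at the centre of its underside on the table. Its near rim is 5 mm from the board's end and lower than the board top
- rest: black rubber mat, fixed to the table at the other end of the board, 150 (board x) x 110 (board y) x 12 mm thick, same axes as the board; origin at the centre of its underside; 5 mm from the board's end
- scraper_mid (a point): centre of the wooden scraper block with a steel foot strip: upright block 110 (x) x 30 (y) x 60 (z) mm, 0.2 kg, this point is half-way up (30 mm above its foot); starts standing on the mat with its long x axis roughly along the board's x, so that its wide face can push chips along the board's length
- straightedge_mid (a point): centre of the aluminium straightedge, a box bar with yellow ends: 40 (x) x 210 (y, its length) x 50 (z, height) mm, about 0.8 kg, loose; this point is half-way up (25 mm above the table); starts between the robot and the board. Flush and centred, this point lies 85 mm along +x of the board's origin. It slides if pushed with a few newtons
- blk0_mid (a point): centre (half-way up) of a grey cork block 100 (x, long) x 50 (y) x 40 (z) mm, about 0.12 kg, loose, lying flat on the table at the left or right; may be absent. Laid on the board with its end on the straightedge, this point is 15 mm along +x and 44 mm above the board's origin
- blk1_mid (a point): centre (half-way up) of a grey cork block 100 (x, long) x 50 (y) x 40 (z) mm, about 0.12 kg, loose, lying flat on the table at the left or right; may be absent. Laid on the board with its end on the straightedge, this point is 15 mm along +x and 44 mm above the board's origin
- blk2_mid (a point): centre (half-way up) of a grey cork block 100 (x, long) x 50 (y) x 40 (z) mm, about 0.12 kg, loose, lying flat on the table at the left or right; may be absent. Laid on the board with its end on the straightedge, this point is 15 mm along +x and 44 mm above the board's origin
- chip0_mid (a point): centre of a dark wood chip 50 x 18 x 9 mm, 15 g, lying loose on the board; may be absent. Push it only with the scraper
- chip1_mid (a point): centre of a dark wood chip 50 x 18 x 9 mm, 15 g, lying loose on the board; may be absent. Push it only with the scraper
- chip2_mid (a point): centre of a dark wood chip 50 x 18 x 9 mm, 15 g, lying loose on the board; may be absent. Push it only with the scraper
- chip3_mid (a point): centre of a dark wood chip 50 x 18 x 9 mm, 15 g, lying loose on the board; may be absent. Push it only with the scraper
- incense: round white ceramic incense tray 76 mm across, 12 mm high with a small cone up to 36 mm, standing among the cork blocks; origin at its underside; leave alone
Not all that is in view belongs to the job. What is shaped like the part that bears scraper_mid but yellow is not meant.

How it is judged:
On the way, in this order (a step that is already met when the one before it is completed fails the run):
1. the scraper block pushes against a chip ((contact force between scraper and chip0 above 0.02 N or contact force between scraper and chip1 above 0.02 N or contact force between scraper and chip2 above 0.02 N or contact force between scraper and chip3 above 0.02 N)).
2. every chip lies in the blue tray (x of chip0_mid in the frame of pan between -0.075 and 0.075 m and y of chip0_mid in the frame of pan between -0.055 and 0.055 m and z of each of chip0_mid, chip1_mid, chip2_mid, chip3_mid in the frame of pan below 0.04 m and x of chip1_mid in the frame of pan between -0.075 and 0.075 m and y of chip1_mid in the frame of pan between -0.055 and 0.055 m and x of chip2_mid in the frame of pan between -0.075 and 0.075 m and y of chip2_mid in the frame of pan between -0.055 and 0.055 m and x of chip3_mid in the frame of pan between -0.075 and 0.075 m and y of chip3_mid in the frame of pan between -0.055 and 0.055 m), for 0.3 s.
3. the straightedge stands flush against the board's red edge, let go (x of straightedge_mid in the frame of board between 0.082 and 0.088 m and y of straightedge_mid in the frame of board between -0.05 and 0.05 m and z of straightedge_mid in the frame of board between 0.021 and 0.029 m and angle between the y axis of straightedge_mid and the y axis of board, either way round below 0.02 rad and angle between the z axis of straightedge_mid and the z axis of board, either way round below 0.05 rad and contact force between the fingers and straightedge below 0.1 N), for 0.3 s.
At the end, for the whole second after the job is handed in: chips within the tray, piled or not; straightedge along the red edge: gap under 3 mm, parallel to 0.02 rad, centred to 50 mm; cork blocks flat on the board, square to 0.08 rad, ends within 4 mm of the red edge's plane; scraper upright on the mat, within 45 mm of its middle; all at rest (all of step 2 and x of straightedge_mid in the frame of board between 0.082 and 0.088 m and y of straightedge_mid in the frame of board between -0.05 and 0.05 m and z of straightedge_mid in the frame of board between 0.021 and 0.029 m and angle between the y axis of straightedge_mid and the y axis of board, either way round below 0.02 rad and angle between the z axis of straightedge_mid and the z axis of board, either way round below 0.05 rad and x of blk0_mid in the frame of board between 0.0105 and 0.0185 m and y of blk0_mid in the frame of board between -0.13 and 0.13 m and z of blk0_mid in the frame of board between 0.04 and 0.048 m and angle between the x axis of each of blk0_mid, blk1_mid, blk2_mid and the x axis of board, either way round below 0.08 rad and x of blk1_mid in the frame of board between 0.0105 and 0.0185 m and y of blk1_mid in the frame of board between -0.13 and 0.13 m and z of blk1_mid in the frame of board between 0.04 and 0.048 m and x of blk2_mid in the frame of board between 0.0105 and 0.0185 m and y of blk2_mid in the frame of board between -0.13 and 0.13 m and z of blk2_mid in the frame of board between 0.04 and 0.048 m and x of scraper_mid in the frame of rest between -0.045 and 0.045 m and y of scraper_mid in the frame of rest between -0.045 and 0.045 m and z of scraper_mid in the frame of rest between 0.037 and 0.047 m and linear speed of each of straightedge, scraper, blk0, blk1, blk2 below 0.02 m/s); the robot touches nothing.
It fails at once if the fingers push or grip a chip (contact force between the fingers and chip0 above 1 N or contact force between the fingers and chip1 above 1 N or contact force between the fingers and chip2 above 1 N or contact force between the fingers and chip3 above 1 N).
It fails at once if the incense tray is moved more than 40 mm (distance of incense from where it was at the start of the episode above 0.04 m).
Of chip0, chip1, chip2, chip3 only 2 to 4 are there at a start; the rules pass over those that are not, and their reading is None.
Of blk0, blk1, blk2 only 2 to 3 are there at a start; the rules pass over those that are not, and their reading is None.
At some moment in a run one of straightedge, blk0, blk1, blk2 may be knocked a few centimetres aside while the robot is not near it.
Once in a run the grip may slacken for a moment while it holds something.
It also fails if it takes over 210 s, if anything falls off the work surface, if the arm or the gripper's body presses on something with over 40 N, if the wrist force passes 120 N, or if a joint passes its speed limit or range.

## Working session

There is one attempt and no reset: what is moved stays moved. The work goes in short steps, Python scripts to look and compute and a shell command to move; the robot and the scene stay as the last step left them, time stands still between calls to the robot, and variables do not carry over. Pictures are saved under pics/ and viewed, at most 14 in all, crops included, and the job is handed in when it is done.

```bash
mkdir -p pics; ls
cat > h.py <<'E'
import numpy as np, cv2
from plant import *
def world(cam,u,v,z=None,d=None):
    c=camera_info(cam);T=np.array(c["T"])
    r=np.array([(u-c["cx"])/c["fx"],-(v-c["cy"])/c["fy"],-1.0])
    if d is not None: return T[:3,:3]@(r*d)+T[:3,3]
    r=T[:3,:3]@r;o=T[:3,3]
    return o+r*(z-o[2])/r[2]
def cloud(cam,dep):
    c=camera_info(cam);T=np.array(c["T"])
    v,u=np.mgrid[:400,:640]
    p=np.stack([(u-c["cx"])/c["fx"]*dep,-(v-c["cy"])/c["fy"]*dep,-dep],-1)
    return p@T[:3,:3].T+T[:3,3]
E
python3 - <<'E'
from h import *
for c in("top","side"):
    im,d=grab_frame(c); cv2.imwrite(f"pics/{c}0.png",im)
    i=camera_info(c); print(c,{k:np.round(i[k],3).tolist() for k in i})
print(state())
E
```

```text
pics
top {'fx': 443.268, 'fy': 443.268, 'cx': 319.424, 'cy': 202.243, 'T': [[0.027, 0.99, -0.138, 0.377], [-0.999, 0.029, 0.018, 0.004], [0.022, 0.138, 0.99, 1.202], [0.0, 0.0, 0.0, 1.0]]}
side {'fx': 520.282, 'fy': 520.282, 'cx': 320.765, 'cy': 189.955, 'T': [[0.999, 0.029, -0.027, 0.498], [-0.04, 0.762, -0.646, -0.76], [0.002, 0.647, 0.763, 0.952], [0.0, 0.0, 0.0, 1.0]]}
{'time': 0.1, 'joint_pos': array([ 1.16598276e+00,  5.32656159e-02,  1.61415632e+00,  2.55430923e-06,
        1.47602220e+00, -1.19012775e-01]), 'joint_vel': array([ 0.00087408, -0.00212098, -0.00339825, -0.00207225,  0.00312557,
        0.00059634]), 'joint_efforts': array([-1.39425074e-04, -3.94908178e+01, -3.71361208e+01, -1.47468468e-04,
        3.92791568e-03, -1.11979256e-05]), 'tool_pos': array([0.17598449, 0.59911883, 0.23020183]), 'tool_rot': array([-2.40928730e-04,  1.42414603e-01,  9.89806660e-01, -8.93839313e-04]), 'contact_force': array([ 0.56614139, -0.55397985, -0.01854628]), 'ft_torque': array([-0.0512521 ,  0.01209333, -0.02332729]), 'grasp_force': 0.0, 'gripper_width': 1.000401022547077}
```

View pics/top0.png

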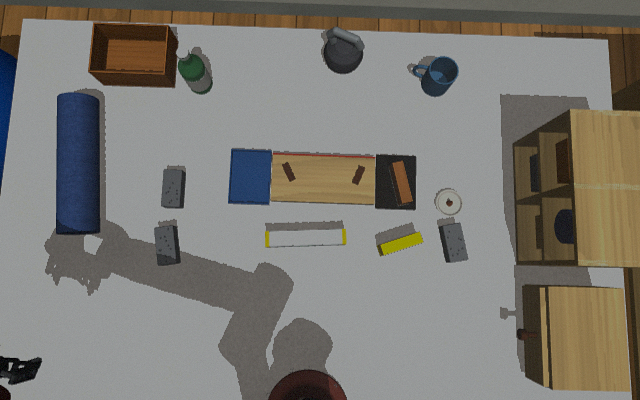

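View pics/side0.png

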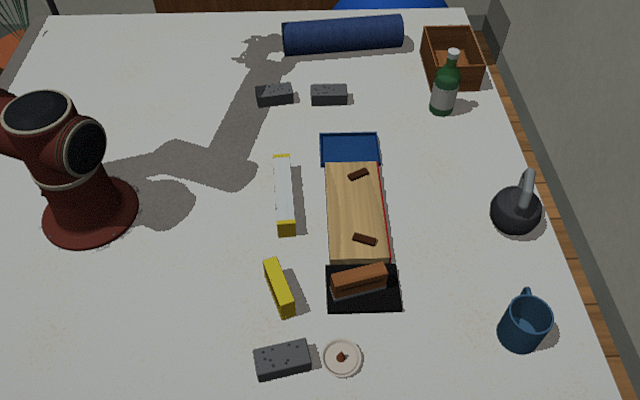

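Run:
```python
from h import *
im,d=grab_frame("top"); P=cloud("top",d)
def rect(m,name,ztop=None):
    k=cv2.morphologyEx(m.astype(np.uint8),cv2.MORPH_OPEN,np.ones((2,2),np.uint8)).astype(bool)
    q=P[k&(d>0)]
    if len(q)<8: return
    z=np.percentile(q[:,2],80)
    q=q[q[:,2]>z-0.012]
    v,u=np.nonzero(k); 
    r=cv2.minAreaRect((q[:,:2]*1000).astype(np.float32))
    print(name,"px",u.mean().round(),v.mean().round(),"z80",z.round(4),"c",np.round(r[0],1),"size",np.round(r[1],1),"ang",round(r[2],1))
for n in["board","pan","rest","scraper_mid","straightedge_mid","blk0_mid","chip0_mid","incense"]:
    for x in masks_of("top",n):
        if x["conf"]>.3: rect(x["region"],f'{n} {x["conf"]:.2f}')
```

```text
board 0.62 px 324.0 180.0 z80 0.0253 c [608.  -28.9] size [286.  131.3] ang 89.7
pan 0.58 px 250.0 177.0 z80 0.0048 c [607.8 170.2] size [149.5 114.5] ang 0.1
rest 0.90 px 394.0 183.0 z80 0.0137 c [ 602.6 -228.4] size [111.5 152.2] ang 89.3
scraper_mid 0.78 px 401.0 245.0 z80 0.061 c [ 435.4 -232.3] size [ 26.8 110.8] ang 19.8
straightedge_mid 0.82 px 306.0 239.0 z80 0.051 c [443.7  14.8] size [ 37.4 207.2] ang 3.4
blk0_mid 0.81 px 168.0 247.0 z80 0.0399 c [414.3 379.2] size [96.8 51.5] ang 9.3
incense 0.60 px 451.0 204.0 z80 0.0114 c [ 550.2 -377.1] size [73.9 71. ] ang 88.8
```

The top view shows the brown scraper on the black mat at (401,183) and its yellow look-alike at (401,243). Two chips lie on the board at (288,171) and (358,175). The cork blocks are at (173,188), (167,245) and (453,242), the incense at (448,202), and the straightedge at (306,239). The candidates for the scraper are brown (401,183) and yellow (401,243), and I choose the brown one. I'll check it in a crop and measure the rest by colour and height.

```bash
cat >> h.py <<'E'
def blob(im,d,P,u,v,zlo,zhi,r=60,hue=None):
    """rect of connected points with height in zlo..zhi around a pixel"""
    m=((P[...,2]>zlo)&(P[...,2]<zhi)&(d>0))
    if hue is not None: m&=hue
    n,l=cv2.connectedComponents(m.astype(np.uint8),connectivity=4)
    w=l[v-3:v+4,u-3:u+4]; w=w[w>0]
    k=(l==np.bincount(w).argmax())
    q=P[k]; a=cv2.minAreaRect((q[:,:2]*1000).astype(np.float32))
    return np.round(a[0],1),np.round(a[1],1),round(a[2],2),len(q),np.round(np.median(q[:,2]),4)
E
python3 - <<'E'
from h import *
im,d=grab_frame("top"); P=cloud("top",d)
c=cv2.resize(im[140:270,360:480],None,fx=4,fy=4,interpolation=cv2.INTER_CUBIC); cv2.imwrite("pics/crop.png",c)
for n,u,v,lo,hi in[("scraper",401,183,.062,.085),("blkA",173,185,.034,.05),("blkB",167,243,.034,.05),("blkC",453,240,.034,.05),("edge",306,238,.045,.06),("yellow",401,243,.05,.075)]:
    try: print(n,*blob(im,d,P,u,v,lo,hi))
    except Exception as e: print(n,e)
hsv=cv2.cvtColor(im,cv2.COLOR_BGR2HSV).astype(int)
g=im.astype(int)
dark=(g.sum(2)<230)
for u,v in[(288,171),(358,175)]:
    print("chip",*blob(im,d,P,u,v,.024,.045,hue=dark))
red=(g[...,2]>110)&(g[...,1]<90)&(g[...,0]<90); red[:, :265]=0; red[:,380:]=0; red[:140]=0; red[175:]=0
q=P[red&(P[...,2]>.015)&(P[...,2]<.03)]; print(len(q))
p=np.polyfit(q[:,1],q[:,0],1); print("red fit",p, "minmax y",q[:,1].min(),q[:,1].max())
# board by height
print("board",*blob(im,d,P,320,185,.017,.03))
pn=(g[...,0]>g[...,2]*1.8)&(g[...,0]>60)
print("pan",*blob(im,d,P,250,176,-.005,.03,hue=pn))
print("mat",*blob(im,d,P,385,200,.008,.018,hue=g.sum(2)<110))
E
```

```text
scraper [ 595.6 -230.6] [110.1  31.6] 12.89 501 0.0714
blkA [566.6 374.4] [98.  50.9] 0.21 699 0.0387
blkB [415.9 380.1] [100.   51.3] 9.53 741 0.0386
blkC [ 443.9 -377. ] [99.8 51.4] 11.56 715 0.0397
edge [445.1  16.3] [ 40.2 210.4] 3.33 1238 0.0493
yellow [ 436.5 -231.8] [ 29.2 109.7] 19.76 495 0.0595
chip [622.9  67.6] [53.6 18.5] 28.01 127 0.0321
chip [ 620.1 -120.2] [20.1 52.3] 68.14 128 0.0324
154
red fit [0.00690689 0.67142097] minmax y -0.16397905347398387 0.11158270610211261
board [608.2 -25.8] [279.4 131.6] 89.78 4654 0.0234
pan [609.7 174.2] [110.1 149.6] 89.84 2116 0.0025
mat [ 582.7 -192.3] [89.  41.7] 0.46 208 0.0115
```

View pics/crop.png

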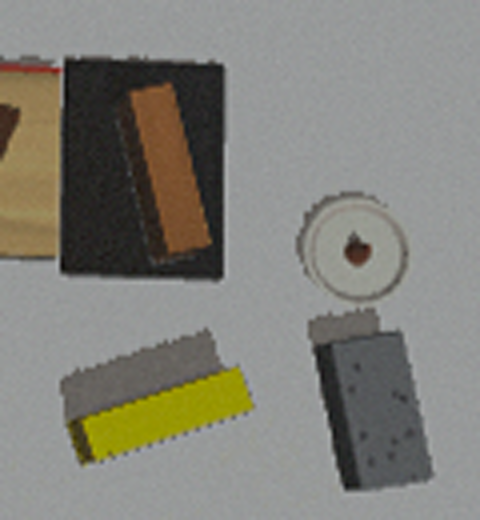

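The crop confirms it: the brown block stands on the mat and the yellow one lies free on the table. Board centre is (0.608,-0.026) with yaw about -0.3°, and the tray is at +y. Next I move over the scraper.

```bash
python3 -m handwheel '[[[0.0175,-0.0346,0,0,0,5],[0.0175,-0.0346,0,0,0,5],[0.0175,-0.0346,0,0,0,5],[0.0175,-0.0346,0,0,0,5],[0.0175,-0.0346,0,0,0,5],[0.0175,-0.0346,0,0,0,4.3],[0.0175,-0.0346,0,0,0,0],[0.0175,-0.0346,0,0,0,0],[0.0175,-0.0346,0,0,0,0],[0.0175,-0.0346,0,0,0,0],[0.0175,-0.0346,0,0,0,0],[0.0175,-0.0346,0,0,0,0],[0.0175,-0.0346,0,0,0,0],[0.0175,-0.0346,0,0,0,0],[0.0175,-0.0346,0,0,0,0],[0.0175,-0.0346,0,0,0,0],[0.0175,-0.0346,0,0,0,0],[0.0175,-0.0346,0,0,0,0],[0.0175,-0.0346,0,0,0,0],[0.0175,-0.0346,0,0,0,0]]]' 1
cat >> h.py <<'E'
from scipy.spatial.transform import Rotation as Rn
def tool():
    s=state();w,x,y,z=s["tool_rot"];R=Rn.from_quat([x,y,z,w]).as_matrix()
    print("t %.2f"%s["time"],"tcp",np.round(s["tool_pos"],4),"yang %.2f"%np.degrees(np.arctan2(R[1,1],R[0,1])),"zax",np.round(R[:,2],4),"F",np.round(s["contact_force"],2),"open %.3f"%s["gripper_width"],"grip %.1f"%s["grasp_force"],"j6 %.2f"%s["joint_pos"][5])
E
python3 -c "from h import *;tool()"
```

```text
time: 2.27
tool_pos: [0.5268, -0.0944, 0.2315]
tool_rot: [0.0, -0.112, 0.994, -0.0]
contact_force: [1.4, 0.1, -0.8]
gripper_width: 1.003
grasp_force: 0.0
t 2.27 tcp [ 0.5268 -0.0944  0.2315] yang 102.89 zax [ 6.e-04 -0.e+00 -1.e+00] F [ 1.44  0.06 -0.83] open 1.003 grip 0.0 j6 -2.11
```

```bash
python3 -m handwheel '[[[0.0115,-0.0227,-0.012,0,0,0],[0.0115,-0.0227,-0.012,0,0,0],[0.0115,-0.0227,-0.012,0,0,0],[0.0115,-0.0227,-0.012,0,0,0],[0.0115,-0.0227,-0.012,0,0,0],[0.0115,-0.0227,-0.012,0,0,0],[0,0,0,0,0,0],[0,0,-0.0155,0,0,0],[0,0,-0.0155,0,0,0],[0,0,-0.0155,0,0,0],[0,0,-0.0155,0,0,0],[0,0,-0.0155,0,0,0],[0,0,-0.0155,0,0,0],[0,0,-0.0155,0,0,0],[0,0,-0.0155,0,0,0],[0,0,0,0,0,0],[0,0,0,0,0,0]]]' 1
python3 -m handwheel '[[[0,0,0,0,0,0],[0,0,0,0,0,0],[0,0,0,0,0,0],[0,0,0,0,0,0],[0,0,0,0,0,0],[0,0,0,0,0,0],[0,0,0,0,0,0],[0,0,0,0,0,0],[0,0,0,0,0,0],[0,0,0,0,0,0]]]' 0
python3 -c "from h import *;tool()"
```

```text
time: 3.68
tool_pos: [0.5945, -0.2278, 0.0347]
tool_rot: [-0.001, -0.113, 0.994, 0.001]
contact_force: [0.3, 0.5, 0.9]
gripper_width: 1.002
grasp_force: 0.0
time: 4.52
tool_pos: [0.5959, -0.2289, 0.0364]
tool_rot: [0.001, -0.113, 0.994, -0.0]
contact_force: [0.3, -0.4, 5.6]
gripper_width: 0.341
grasp_force: 60.1
t 4.52 tcp [ 0.5959 -0.2289  0.0364] yang 102.93 zax [ 1.4e-03 -8.0e-04 -1.0e+00] F [ 0.35 -0.44  5.62] open 0.341 grip 60.1 j6 -2.28
```

```bash
python3 -m handwheel '[[[0,0,0.01,0,0,0],[0,0,0.01,0,0,0],[0,0,0.01,0,0,0],[0,0,0.01,0,0,0],[0.004,0.016,0,0,0,-3.3],[0.004,0.016,0,0,0,-3.3],[0.004,0.016,0,0,0,-3.3],[0.004,0.016,0,0,0,-3.3],[0,0,-0.008,0,0,0],[0,0,-0.008,0,0,0],[0,0,-0.006,0,0,0],[0,0,-0.003,0,0,0],[0,0,0,0,0,0],[0,0,0,0,0,0]]]'
python3 - <<'E'
from h import *
tool()
im,d=grab_frame("side"); cv2.imwrite("pics/s1.png",cv2.resize(im[140:320,260:460],None,fx=3,fy=3))
E
```

```text
time: 5.68
tool_pos: [0.611, -0.1652, 0.05]
tool_rot: [-0.0, 0.003, 1.0, 0.0]
contact_force: [0.6, 0.6, -1.1]
gripper_width: 0.344
grasp_force: 59.4
t 5.68 tcp [ 0.611  -0.1652  0.05  ] yang 89.69 zax [-4.e-04  1.e-04 -1.e+00] F [ 0.55  0.58 -1.11] open 0.344 grip 59.4 j6 -1.95
```

View pics/s1.png

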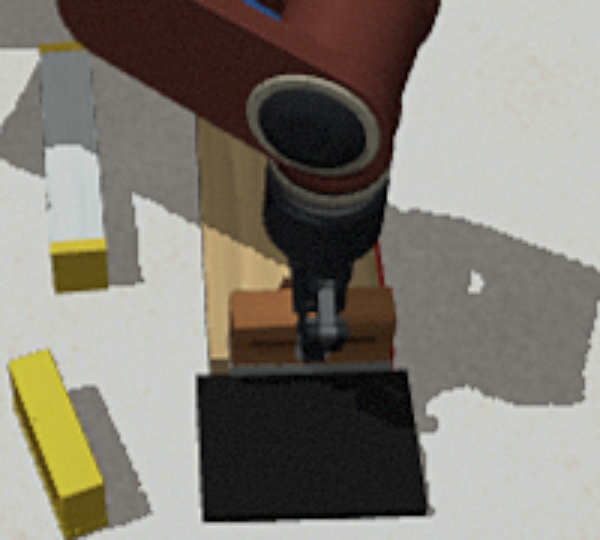

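The scraper is held square over the board end, at about (310,325) in the crop. I start the sweep.

```bash
python3 -m handwheel '[[[0,0.0105,0,0,0,0],[0,0.0105,0,0,0,0],[0,0.0105,0,0,0,0],[0,0.0105,0,0,0,0],[0,0.0105,0,0,0,0],[0,0.0105,0,0,0,0],[0,0.0105,0,0,0,0],[0,0.0105,0,0,0,0],[0,0.0105,0,0,0,0],[0,0.0105,0,0,0,0],[0,0.0105,0,0,0,0],[0,0.0105,0,0,0,0],[0,0.0105,0,0,0,0],[0,0.0105,0,0,0,0],[0,0.0105,0,0,0,0],[0,0.0105,0,0,0,0]]]'
python3 - <<'E'
from h import *
tool()
im,d=grab_frame("side"); a=cv2.resize(im[120:280,300:420],None,fx=3,fy=3)
im,d=grab_frame("top");b=cv2.resize(im[130:250,220:420],None,fx=2,fy=2)
o=np.zeros((480,760,3),np.uint8);o[:,:360]=a;o[:240,360:]=b;cv2.imwrite("pics/s2.png",o)
E
```

```text
time: 7.07
tool_pos: [0.6112, 0.0045, 0.0503]
tool_rot: [-0.0, 0.002, 1.0, 0.0]
contact_force: [0.4, 0.0, -2.1]
gripper_width: 0.34
grasp_force: 59.5
t 7.07 tcp [0.6112 0.0045 0.0503] yang 89.72 zax [-0.  0. -1.] F [ 0.36  0.03 -2.1 ] open 0.340 grip 59.5 j6 -1.68
```

View pics/s2.png

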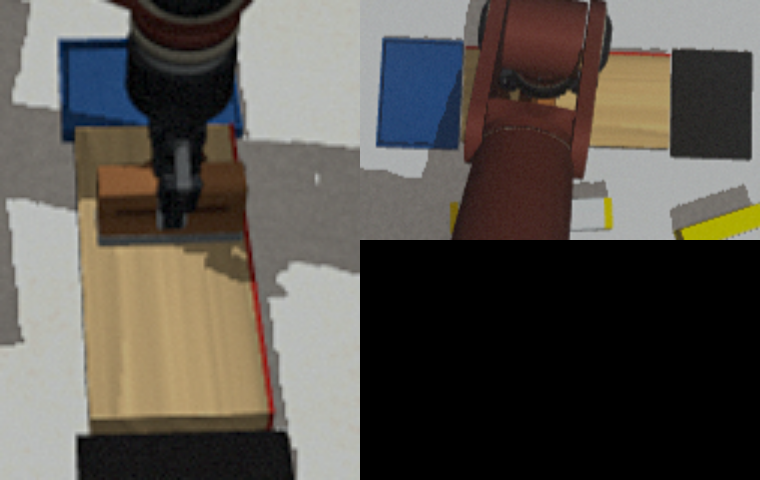

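The board behind the scraper is clean, so I carry on to the tray.

```bash
python3 -m handwheel '[[[0,0.0105,0,0,0,0],[0,0.0105,0,0,0,0],[0,0.0105,0,0,0,0],[0,0.0105,0,0,0,0],[0,0.0105,0,0,0,0],[0,0.0105,0,0,0,0],[0,0.0105,0,0,0,0],[0,0.0105,0,0,0,0],[0,0.0105,0,0,0,0],[0,0.0105,0,0,0,0],[0,0.0105,0,0,0,0],[0,0.0105,0,0,0,0],[0,0.0105,0,0,0,0],[0,0.0105,0,0,0,0],[0,0,0,0,0,0],[0,0,0,0,0,0]]]'
python3 -c "from h import *;tool()"
python3 -m handwheel '[[[0,-0.015,0,0,0,0],[0,-0.01,0.02,0,0,0],[0,-0.02,0.03,0,0,0],[0,-0.035,0.01,0,0,0],[0,-0.035,0,0,0,0],[0,-0.035,0,0,0,0],[0,-0.035,0,0,0,0],[0,-0.035,0,0,0,0],[0,-0.035,0,0,0,0],[0,-0.035,0,0,0,0],[0,-0.03,0,0,0,0],[0,-0.03,0,0,0,0],[0,-0.03,0,0,0,0],[0,0,0,0,0,0]]]'
python3 - <<'E'
from h import *
tool()
im,d=grab_frame("side"); a=cv2.resize(im[120:280,300:420],None,fx=3,fy=3)
im,d=grab_frame("top");b=cv2.resize(im[130:250,220:420],None,fx=2,fy=2)
o=np.zeros((480,760,3),np.uint8);o[:,:360]=a;o[:240,360:]=b;cv2.imwrite("pics/s3.png",o)
E
```

```text
time: 8.5
tool_pos: [0.6112, 0.151, 0.0503]
tool_rot: [-0.0, 0.002, 1.0, -0.0]
contact_force: [0.2, -0.2, -0.6]
gripper_width: 0.342
grasp_force: 59.6
t 8.50 tcp [0.6112 0.151  0.0503] yang 89.79 zax [-0.e+00 -3.e-04 -1.e+00] F [ 0.21 -0.24 -0.56] open 0.342 grip 59.6 j6 -1.44
time: 9.67
tool_pos: [0.6101, -0.2364, 0.1107]
tool_rot: [0.0, 0.005, 1.0, -0.002]
contact_force: [0.3, 0.6, -1.5]
gripper_width: 0.344
grasp_force: 59.8
t 9.67 tcp [ 0.6101 -0.2364  0.1107] yang 89.38 zax [ 4.0e-04 -3.5e-03 -1.0e+00] F [ 0.29  0.57 -1.51] open 0.344 grip 59.8 j6 -2.04
```

View pics/s3.png

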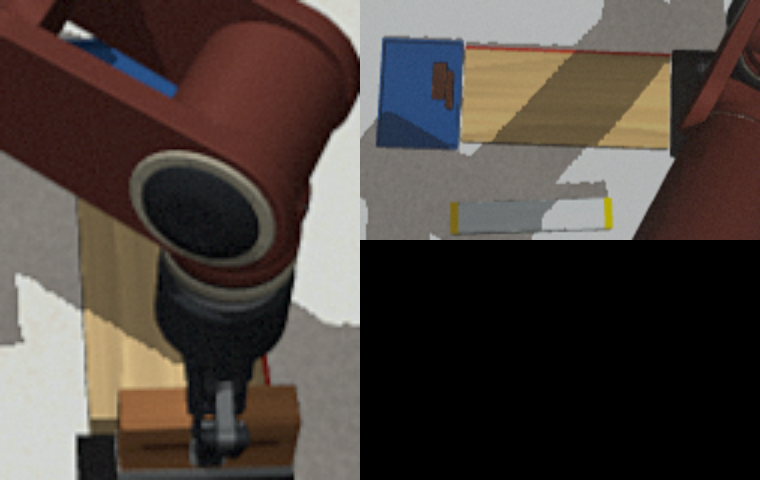

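Both chips lie in the tray, around (443,85), and the board is bare. I stand the scraper back on the mat.

```bash
python3 -m handwheel '[[[0,0,-0.015,0,0,0],[0,0,-0.015,0,0,0],[0,0,-0.015,0,0,0],[0,0,-0.012,0,0,0],[0,0,-0.008,0,0,0],[0,0,-0.004,0,0,0],[0,0,-0.003,0,0,0],[0,0,-0.0015,0,0,0],[0,0,0,0,0,0],[0,0,0,0,0,0],[0,0,0,0,0,0]]]'
python3 -c "from h import *;tool()"
```

```text
time: 10.68
tool_pos: [0.6118, -0.2299, 0.0377]
tool_rot: [0.001, 0.002, 1.0, -0.0]
contact_force: [0.2, -0.5, -1.8]
gripper_width: 0.346
grasp_force: 59.8
t 10.68 tcp [ 0.6118 -0.2299  0.0377] yang 89.72 zax [ 1.4e-03 -7.0e-04 -1.0e+00] F [ 0.23 -0.49 -1.84] open 0.346 grip 59.8 j6 -2.04
```

```bash
python3 -m handwheel '[[[0,0,-0.0015,0,0,0],[0,0,0,0,0,0],[0,0,0,0,0,0]]]'
python3 -m handwheel '[[[0,0,0,0,0,0],[0,0,0,0,0,0],[0,0,0,0,0,0],[0,0,0,0,0,0],[0,0,0,0,0,0],[0,0,0,0,0,0],[0,0,0.02,0,0,0],[0,0,0.03,0,0,0],[0,0,0.03,0,0,0],[-0.01,0.02,0.02,0,0,-7],[-0.02,0.025,0.01,0,0,-7],[-0.02,0.025,0,0,0,-7],[-0.02,0.025,0,0,0,-7],[-0.02,0.025,0,0,0,-7],[-0.02,0.025,0,0,0,-7]]]' 1
python3 - <<'E'
from h import *
tool()
im,d=grab_frame("top"); P=cloud("top",d)
print("edge",*blob(im,d,P,306,238,.045,.06))
im,d=grab_frame("side"); cv2.imwrite("pics/s4.png",im)
E
```

```text
time: 10.93
tool_pos: [0.612, -0.2301, 0.0365]
tool_rot: [0.001, 0.002, 1.0, -0.001]
contact_force: [0.8, -0.2, 1.3]
gripper_width: 0.345
grasp_force: 60.1
time: 12.18
tool_pos: [0.5001, -0.0836, 0.1453]
tool_rot: [0.0, 0.364, 0.932, 0.0]
contact_force: [0.3, 0.3, -0.3]
gripper_width: 1.002
grasp_force: 0.0
t 12.18 tcp [ 0.5001 -0.0836  0.1453] yang 47.36 zax [ 2.e-04  0.e+00 -1.e+00] F [ 0.34  0.35 -0.32] open 1.002 grip 0.0 j6 -1.14
edge [442.7  57.2] [ 40.2 128.1] 3.54 728 0.0491
```

View pics/s4.png

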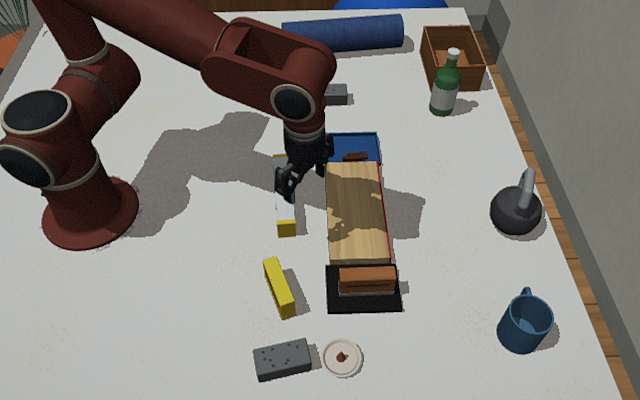

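The scraper stands on the mat at about (367,280), and the straightedge has not moved. Now I grip it.

```bash
python3 -m handwheel '[[[-0.0079,0.0142,-0.005,0,0,-6.3],[-0.0079,0.0142,-0.005,0,0,-6.3],[-0.0079,0.0142,-0.005,0,0,-6.3],[-0.0079,0.0142,-0.005,0,0,-6.3],[-0.0079,0.0142,-0.005,0,0,-6.3],[-0.0079,0.0142,-0.005,0,0,-6.3],[-0.0079,0.0142,-0.005,0,0,-6.3],[0,0,-0.014,0,0,0],[0,0,-0.014,0,0,0],[0,0,-0.014,0,0,0],[0,0,-0.014,0,0,0],[0,0,-0.014,0,0,0],[0,0,-0.014,0,0,0],[0,0,0,0,0,0]]]' 1
python3 -m handwheel '[[[0,0,0,0,0,0],[0,0,0,0,0,0],[0,0,0,0,0,0],[0,0,0,0,0,0],[0,0,0,0,0,0],[0,0,0,0,0,0],[0,0,0,0,0,0],[0,0,0,0,0,0],[0,0,0,0,0,0]]]' 0
python3 -c "from h import *;tool()"
```

```text
time: 13.45
tool_pos: [0.4441, 0.0147, 0.0237]
tool_rot: [-0.002, 0.684, 0.729, -0.002]
contact_force: [0.3, -0.2, -0.4]
gripper_width: 1.007
grasp_force: 0.0
time: 14.2
tool_pos: [0.4467, 0.0146, 0.0277]
tool_rot: [0.001, 0.684, 0.729, 0.0]
contact_force: [-1.1, -0.5, 5.8]
gripper_width: 0.457
grasp_force: 65.0
t 14.20 tcp [0.4467 0.0146 0.0277] yang 3.64 zax [ 1.5e-03 -6.0e-04 -1.0e+00] F [-1.08 -0.52  5.83] open 0.457 grip 65.0 j6 -0.20
```

```bash
python3 -m handwheel '[[[0,0,0.01,0,0,0],[0,0,0.015,0,0,0],[0,0,0.015,0,0,0],[0,0,0.015,0,0,-2],[0.0182,-0.003,0,0,0,-2],[0.0182,-0.003,0,0,0,0],[0.0182,-0.003,0,0,0,0],[0.0182,-0.003,0,0,0,0],[0.0182,-0.003,0,0,0,0],[0.0182,-0.003,0,0,0,0],[0.0182,-0.003,0,0,0,0],[0.0182,-0.003,0,0,0,0],[0.0182,-0.003,0,0,0,0],[0.0182,-0.003,0,0,0,0],[0.0182,-0.003,0,0,0,0],[0.0182,-0.003,0,0,0,0],[0.0182,-0.003,0,0,0,0],[0.0182,-0.003,0,0,0,0],[0,0,0,0,0,0],[0,0,0,0,0,0]]]'
python3 - <<'E'
from h import *
tool()
im,d=grab_frame("side"); cv2.imwrite("pics/s5.png",im)
E
```

```text
time: 15.87
tool_pos: [0.6998, -0.0271, 0.0795]
tool_rot: [-0.001, 0.709, 0.705, -0.001]
contact_force: [-1.3, -0.0, -7.9]
gripper_width: 0.456
grasp_force: 63.9
t 15.87 tcp [ 0.6998 -0.0271  0.0795] yang -0.38 zax [-3.4e-03  6.0e-04 -1.0e+00] F [-1.3  -0.   -7.92] open 0.456 grip 63.9 j6 -0.14
```

View pics/s5.png

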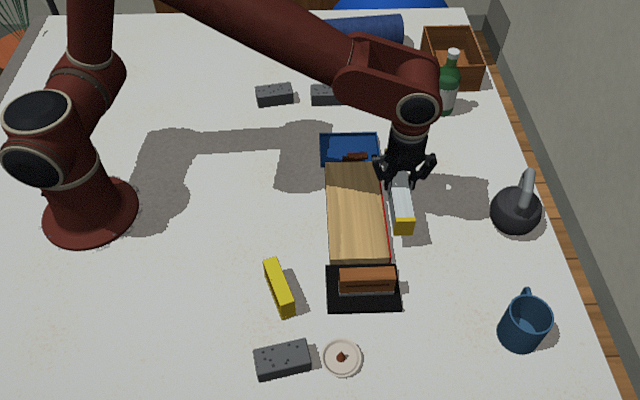

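The bar is held level just beyond the red edge, its near end at (403,225). I lower it, then draw it slowly toward the edge until the force rises.

```bash
python3 -m handwheel '[[[0,0,-0.012,0,0,0],[0,0,-0.012,0,0,0],[0,0,-0.012,0,0,0],[0,0,-0.008,0,0,0],[0,0,-0.004,0,0,0],[0,0,-0.003,0,0,0],[0,0,0,0,0,0],[0,0,0,0,0,0],[0,0,0,0,0,0]]]'
python3 -m handwheel '[[[-0.001,0,0,0,0,0],[-0.001,0,0,0,0,0],[-0.001,0,0,0,0,0],[-0.001,0,0,0,0,0],[0,0,0,0,0,0],[0,0,0,0,0,0]]]'
```

```text
time: 16.67
tool_pos: [0.7014, -0.0273, 0.0313]
tool_rot: [0.001, 0.709, 0.705, 0.001]
contact_force: [0.8, 0.1, -7.3]
gripper_width: 0.453
grasp_force: 63.9
time: 17.17
tool_pos: [0.6966, -0.0272, 0.0303]
tool_rot: [-0.0, 0.709, 0.705, -0.0]
contact_force: [-0.1, -1.2, -7.2]
gripper_width: 0.455
grasp_force: 63.9
```

```bash
python3 -m handwheel '[[[0,0,-0.001,0,0,0],[0,0,-0.001,0,0,0],[0,0,-0.0005,0,0,0],[0,0,0,0,0,0],[0,0,0,0,0,0]]]'
python3 -m handwheel '[[[-0.001,0,0,0,0,0],[-0.0005,0,0,0,0,0],[0,0,0,0,0,0],[0,0,0,0,0,0]]]'
python3 -m handwheel '[[[-0.0005,0,0,0,0,0],[-0.0005,0,0,0,0,0],[0,0,0,0,0,0],[0,0,0,0,0,0]]]'
```

```text
time: 17.58
tool_pos: [0.6967, -0.0271, 0.0278]
tool_rot: [-0.0, 0.709, 0.705, -0.0]
contact_force: [0.4, -0.5, -7.1]
gripper_width: 0.453
grasp_force: 64.0
time: 17.92
tool_pos: [0.6952, -0.0272, 0.0278]
tool_rot: [0.0, 0.709, 0.705, -0.0]
contact_force: [0.8, -0.0, -5.9]
gripper_width: 0.454
grasp_force: 64.0
time: 18.25
tool_pos: [0.6941, -0.0271, 0.0278]
tool_rot: [-0.0, 0.709, 0.705, -0.0]
contact_force: [0.3, -0.3, -6.0]
gripper_width: 0.456
grasp_force: 63.9
```

```bash
python3 -m handwheel '[[[-0.0005,0,-0.0005,0,0,0],[-0.0005,0,0,0,0,0],[0,0,0,0,0,0],[0,0,0,0,0,0]]]'
python3 -m handwheel '[[[-0.0005,0,0,0,0,0],[-0.0005,0,0,0,0,0],[0,0,0,0,0,0],[0,0,0,0,0,0]]]'
python3 -m handwheel '[[[-0.0005,0,0,0,0,0],[-0.0005,0,0,0,0,0],[0,0,0,0,0,0],[0,0,0,0,0,0]]]' | grep -E "pos|contact"
```

```text
time: 18.58
tool_pos: [0.6938, -0.0272, 0.0278]
tool_rot: [0.001, 0.709, 0.705, 0.0]
contact_force: [1.7, 0.1, -5.0]
gripper_width: 0.453
grasp_force: 64.2
time: 18.92
tool_pos: [0.6936, -0.0272, 0.0279]
tool_rot: [0.001, 0.709, 0.705, 0.001]
contact_force: [5.6, 0.9, -7.9]
gripper_width: 0.45
grasp_force: 63.9
tool_pos: [0.6936, -0.0272, 0.0279]
contact_force: [9.5, 0.5, -9.3]
```

Contact came at TCP x = 0.6936, which matches the board edge. I relieve a little and release.

```bash
python3 -m handwheel '[[[0.001,0,-0.001,0,0,0],[0,0,0,0,0,0],[0,0,0,0,0,0]]]' | grep -E "pos|contact"
python3 -m handwheel '[[[0,0,0,0,0,0],[0,0,0,0,0,0],[0,0,0,0,0,0],[0,0,0,0,0,0],[0,0,0,0,0,0],[0,0,0,0,0,0],[0,0,0.01,0,0,0],[0,0,0.02,0,0,0],[0,0,0.03,0,0,0],[0,0,0.03,0,0,0],[0,0,0.03,0,0,0],[0,0.03,0.02,0,0,5],[0,0.03,0,0,0,5],[0,0.03,0,0,0,0],[0,0.03,0,0,0,0],[0,0.03,0,0,0,0],[0,0.03,0,0,0,0],[0,0.03,0,0,0,0],[0,0.03,0,0,0,0],[0,0,0,0,0,0]]]' 0.75
cat > look.py <<'E'
from h import *
tool()
im,d=grab_frame("top"); P=cloud("top",d)
hsv=None
m=((P[...,2]>.035)&(P[...,2]<.08)&(d>0)&(np.abs(P[...,0]-.58)<.2)&(np.abs(P[...,1])<.5)).astype(np.uint8)
n,l,s,c=cv2.connectedComponentsWithStats(m,connectivity=4)
for i in range(1,n):
    if s[i,4]<150: continue
    q=P[l==i]; zt=np.percentile(q[:,2],80); q=q[q[:,2]>zt-.006]
    a=cv2.minAreaRect((q[:,:2]*1000).astype(np.float32))
    print("px",np.round(c[i]),"top %.4f"%zt,"c",np.round(a[0],1),"size",np.round(a[1],1),"ang %.2f"%a[2])
E
python3 look.py
```

```text
tool_pos: [0.6937, -0.0272, 0.0278]
contact_force: [4.1, 1.2, -1.5]
time: 21.17
tool_pos: [0.6915, 0.2182, 0.1673]
tool_rot: [-0.001, 0.643, 0.766, 0.001]
contact_force: [0.2, 0.3, 0.1]
gripper_width: 0.751
grasp_force: 0.0
t 21.17 tcp [0.6915 0.2182 0.1673] yang 9.91 zax [ 6.0e-04  2.5e-03 -1.0e+00] F [0.21 0.32 0.1 ] open 0.751 grip 0.0 j6 0.03
px [324. 146.] top 0.0512 c [692.7 -25.6] size [209.8  41.4] ang 89.50
px [401. 177.] top 0.0733 c [ 611.8 -229.9] size [109.6  29.1] ang 0.17
px [167. 188.] top 0.0408 c [566.2 385.8] size [98.1 31.7] ang 2.72
px [455. 243.] top 0.0419 c [ 444.  -377.2] size [99.6 50.7] ang 11.23
px [164. 242.] top 0.0407 c [421.9 384.9] size [88.2 44.6] ang 7.29
px [401. 243.] top 0.0617 c [ 436.6 -231.9] size [ 29.2 110.5] ang 19.78
```

The straightedge is flush at (0.693,-0.026), and blocks A and B show no movement. Now block A.

```bash
python3 -m handwheel '[[[-0.0104,0.013,-0.0055,0,0,6.69],[-0.0104,0.013,-0.0055,0,0,6.69],[-0.0104,0.013,-0.0055,0,0,6.69],[-0.0104,0.013,-0.0055,0,0,6.69],[-0.0104,0.013,-0.0055,0,0,6.69],[-0.0104,0.013,-0.0055,0,0,6.69],[-0.0104,0.013,-0.0055,0,0,6.69],[-0.0104,0.013,-0.0055,0,0,6.69],[-0.0104,0.013,-0.0055,0,0,6.69],[-0.0104,0.013,-0.0055,0,0,6.69],[-0.0104,0.013,-0.0055,0,0,6.69],[-0.0104,0.013,-0.0055,0,0,6.69],[0,0,-0.014,0,0,0],[0,0,-0.014,0,0,0],[0,0,-0.014,0,0,0],[0,0,-0.014,0,0,0],[0,0,0,0,0,0],[0,0,0,0,0,0]]]' 1
python3 -c "from h import *;tool()"
```

```text
time: 22.72
tool_pos: [0.5667, 0.3675, 0.0421]
tool_rot: [-0.002, 0.002, 1.0, -0.001]
contact_force: [1.2, 0.2, 0.1]
gripper_width: 0.998
grasp_force: 0.0
t 22.72 tcp [0.5667 0.3675 0.0421] yang 89.81 zax [-0.0032 -0.0018 -1.    ] F [1.16 0.18 0.07] open 0.998 grip 0.0 j6 -1.10
```

```bash
python3 -m handwheel '[[[0,0.007,0,0,0,0],[0,0,-0.014,0,0,0],[0,0,-0.014,0,0,0],[0,0,-0.010,0,0,0],[0,0,0,0,0,0]]]' 1
python3 -m handwheel '[[[0,0,0,0,0,0],[0,0,0,0,0,0],[0,0,0,0,0,0],[0,0,0,0,0,0],[0,0,0,0,0,0],[0,0,0,0,0,0],[0,0,0,0,0,0],[0,0,0,0,0,0]]]' 0
python3 -c "from h import *;tool()"
```

```text
time: 23.13
tool_pos: [0.5648, 0.3746, 0.002]
tool_rot: [-0.003, 0.001, 1.0, -0.002]
contact_force: [-0.7, -0.1, -1.0]
gripper_width: 1.0
grasp_force: 0.0
time: 23.8
tool_pos: [0.5681, 0.3761, 0.0073]
tool_rot: [0.001, 0.001, 1.0, 0.0]
contact_force: [0.8, -0.8, 4.5]
gripper_width: 0.578
grasp_force: 64.6
t 23.80 tcp [0.5681 0.3761 0.0073] yang 89.90 zax [ 1.5e-03  8.0e-04 -1.0e+00] F [ 0.77 -0.84  4.54] open 0.578 grip 64.6 j6 -1.09
```

```bash
python3 -m handwheel '[[[0,0,0.015,0,0,0],[0,0,0.015,0,0,0],[0,0,0.015,0,0,0],[0,0,0.015,0,0,-0.3],[0.0043,-0.0262,0,0,0,0],[0.0043,-0.0262,0,0,0,0],[0.0043,-0.0262,0,0,0,0],[0.0043,-0.0262,0,0,0,0],[0.0043,-0.0262,0,0,0,0],[0.0043,-0.0262,0,0,0,0],[0.0043,-0.0262,0,0,0,0],[0.0043,-0.0262,0,0,0,0],[0.0043,-0.0262,0,0,0,0],[0.0043,-0.0262,0,0,0,0],[0.0043,-0.0262,0,0,0,0],[0.0043,-0.0262,0,0,0,0],[0,0,0,0,0,0],[0,0,0,0,0,0],[0,0,0,0,0,0]]]'
python3 -c "from h import *;tool()"
```

```text
time: 25.38
tool_pos: [0.6193, 0.0617, 0.0674]
tool_rot: [0.001, 0.004, 1.0, 0.0]
contact_force: [-0.3, 0.8, -1.3]
gripper_width: 0.575
grasp_force: 64.1
t 25.38 tcp [0.6193 0.0617 0.0674] yang 89.58 zax [ 1.2e-03  4.0e-04 -1.0e+00] F [-0.34  0.79 -1.3 ] open 0.575 grip 64.1 j6 -1.58
```

```bash
python3 -m handwheel '[[[0,0,-0.008,0,0,0],[0,0,-0.008,0,0,0],[0,0,-0.008,0,0,0],[0,0,-0.006,0,0,0],[0,0,-0.004,0,0,0],[0,0,0,0,0,0],[0,0,0,0,0,0]]]' | grep -E "pos|cont"
python3 -m handwheel '[[[0.001,0,0,0,0,0],[0.001,0,0,0,0,0],[0.001,0,0,0,0,0],[0,0,0,0,0,0],[0,0,0,0,0,0]]]' | grep -E "pos|cont"
python3 -m handwheel '[[[0.0005,0,-0.0005,0,0,0],[0.0005,0,0,0,0,0],[0,0,0,0,0,0],[0,0,0,0,0,0]]]' | grep -E "pos|cont"
```

```text
tool_pos: [0.6189, 0.0617, 0.0318]
contact_force: [-0.1, -1.2, -1.1]
tool_pos: [0.6221, 0.0614, 0.0323]
contact_force: [-0.4, -0.7, -0.7]
tool_pos: [0.623, 0.0614, 0.0318]
contact_force: [-0.3, 0.1, -1.1]
```

```bash
python3 -m handwheel '[[[0.0005,0,0,0,0,0],[0.0005,0,0,0,0,0],[0,0,0,0,0,0],[0,0,0,0,0,0]]]' | grep -E "pos|cont"
python3 -m handwheel '[[[0.0005,0,0,0,0,0],[0,0,0,0,0,0],[0,0,0,0,0,0]]]' | grep -E "pos|cont"
python3 -m handwheel '[[[0.0005,0,0,0,0,0],[0,0,0,0,0,0],[0,0,0,0,0,0]]]' | grep -E "pos|cont"
```

```text
tool_pos: [0.6241, 0.0614, 0.0318]
contact_force: [-0.2, 0.1, -2.0]
tool_pos: [0.6242, 0.0615, 0.0317]
contact_force: [-1.2, 0.2, -0.5]
tool_pos: [0.6243, 0.0615, 0.0316]
contact_force: [-5.4, -0.5, 1.1]
```

Contact came at TCP x 0.6243. I release.

```bash
python3 -m handwheel '[[[-0.0008,0,-0.0005,0,0,0],[0,0,0,0,0,0],[0,0,0,0,0,0]]]' | grep -E "pos|cont"
python3 -m handwheel '[[[0,0,0,0,0,0],[0,0,0,0,0,0],[0,0,0,0,0,0],[0,0,0,0,0,0],[0,0,0.008,0,0,0],[0,0,0.015,0,0,0],[0,0,0.02,0,0,0],[0,0,0.03,0,0,0],[0,0,0.03,0,0,0],[-0.02,0,0.02,0,0,2.4],[-0.03,0,0,0,0,2.4],[-0.03,0,0,0,0,2.4],[-0.03,0,0,0,0,2.4],[-0.03,0,0,0,0,0],[0,0,0,0,0,0]]]' 0.8
python3 look.py
```

```text
tool_pos: [0.6243, 0.0615, 0.0313]
contact_force: [-2.7, -0.2, 0.2]
time: 29.05
tool_pos: [0.4798, 0.0618, 0.1542]
tool_rot: [-0.001, -0.081, 0.997, 0.0]
contact_force: [-0.6, 0.5, -0.4]
gripper_width: 0.802
grasp_force: 0.0
t 29.05 tcp [0.4798 0.0618 0.1542] yang 99.24 zax [-2.1e-03  1.0e-04 -1.0e+00] F [-0.63  0.49 -0.42] open 0.802 grip 0.0 j6 -1.76
px [313. 153.] top 0.0627 c [630.3  60.1] size [49.9 85.9] ang 89.80
px [401. 177.] top 0.0732 c [ 611.7 -230. ] size [108.9  29.1] ang 0.07
px [455. 242.] top 0.0418 c [ 443.6 -376.9] size [99.8 51.5] ang 11.93
px [165. 243.] top 0.0407 c [420.6 381.4] size [89.9 50.8] ang 10.37
px [401. 243.] top 0.0615 c [ 436.5 -231.7] size [ 29.2 109.3] ang 19.78
```

```bash
python3 -m handwheel '[[[-0.0053,0.0265,-0.0045,0,0,0],[-0.0053,0.0265,-0.0045,0,0,0],[-0.0053,0.0265,-0.0045,0,0,0],[-0.0053,0.0265,-0.0045,0,0,0],[-0.0053,0.0265,-0.0045,0,0,0],[-0.0053,0.0265,-0.0045,0,0,0],[-0.0053,0.0265,-0.0045,0,0,0],[-0.0053,0.0265,-0.0045,0,0,0],[-0.0053,0.0265,-0.0045,0,0,0],[-0.0053,0.0265,-0.0045,0,0,0],[-0.0053,0.0265,-0.0045,0,0,0],[-0.0053,0.0265,-0.0045,0,0,0],[0,0,-0.014,0,0,0],[0,0,-0.014,0,0,0],[0,0,-0.014,0,0,0],[0,0,0,0,0,0],[0,0,0,0,0,0]]]' 1
python3 -c "from h import *;tool()"
```

```text
time: 30.52
tool_pos: [0.4211, 0.3798, 0.0585]
tool_rot: [-0.0, -0.08, 0.997, -0.0]
contact_force: [-0.0, -0.3, 0.7]
gripper_width: 1.0
grasp_force: 0.0
t 30.52 tcp [0.4211 0.3798 0.0585] yang 99.21 zax [-2.e-04 -1.e-04 -1.e+00] F [-0.03 -0.29  0.68] open 1.000 grip 0.0 j6 -1.13
```

```bash
python3 -m handwheel '[[[-0.005,0,-0.012,0,0,0.3],[0,0,-0.014,0,0,0],[0,0,-0.014,0,0,0],[0,0,-0.0135,0,0,0],[0,0,0,0,0,0],[0,0,0,0,0,0]]]' 1 | grep pos
python3 -m handwheel '[[[0,0,0,0,0,0],[0,0,0,0,0,0],[0,0,0,0,0,0],[0,0,0,0,0,0],[0,0,0,0,0,0],[0,0,0,0,0,0],[0,0,0,0,0,0],[0,0,0,0,0,0]]]' 0
python3 -c "from h import *;tool()"
```

```text
tool_pos: [0.4152, 0.3792, 0.0042]
time: 31.68
tool_pos: [0.4166, 0.3802, 0.0062]
tool_rot: [0.001, -0.083, 0.997, 0.001]
contact_force: [-0.2, -0.1, 5.5]
gripper_width: 0.574
grasp_force: 64.2
t 31.68 tcp [0.4166 0.3802 0.0062] yang 99.51 zax [ 0.0021  0.0015 -1.    ] F [-0.18 -0.08  5.47] open 0.574 grip 64.2 j6 -1.13
```

```bash
python3 -m handwheel '[[[0,0,0.015,0,0,0],[0,0,0.025,0,0,0],[0,0,0.025,0,0,0],[0,0,0.025,0,0,0],[0.0127,-0.0254,0,0,0,-3.3],[0.0127,-0.0254,0,0,0,-3.3],[0.0127,-0.0254,0,0,0,-3.3],[0.0127,-0.0254,0,0,0,0],[0.0127,-0.0254,0,0,0,0],[0.0127,-0.0254,0,0,0,0],[0.0127,-0.0254,0,0,0,0],[0.0127,-0.0254,0,0,0,0],[0.0127,-0.0254,0,0,0,0],[0.0127,-0.0254,0,0,0,0],[0.0127,-0.0254,0,0,0,0],[0.0127,-0.0254,0,0,0,0],[0.0127,-0.0254,0,0,0,0],[0.0127,-0.0254,0,0,0,0],[0.0127,-0.0254,0,0,0,0],[0.0127,-0.0254,0,0,0,0]]]' | grep grasp
python3 -m handwheel '[[[0,0,0,0,0,0],[0,0,0,0,0,0]]]' >/dev/null
python3 - <<'E'
from h import *
tool()
im,d=grab_frame("side"); cv2.imwrite("pics/s6.png",cv2.resize(im[100:300,260:480],None,fx=2.5,fy=2.5))
E
```

```text
grasp_force: 63.7
t 33.52 tcp [ 0.6185 -0.0281  0.0939] yang 89.47 zax [-1.6e-03  5.0e-04 -1.0e+00] F [-0.58 -0.33 -0.9 ] open 0.572 grip 63.5 j6 -1.73
```

View pics/s6.png

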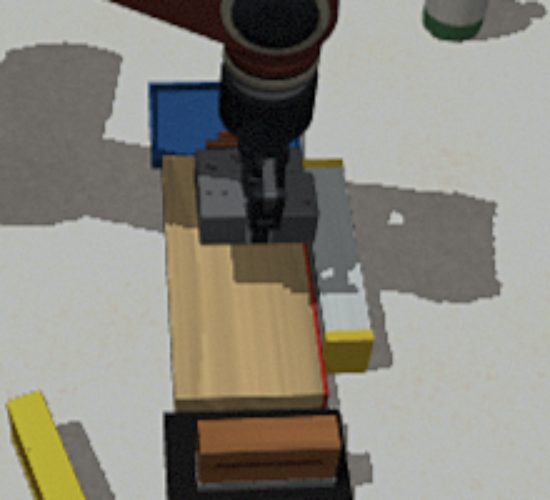

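The block is held level at (255,200) in the crop, with A behind it and the straightedge flush. I lower it.

```bash
python3 -m handwheel '[[[0,0,-0.015,0,0,0],[0,0,-0.015,0,0,0],[0,0,-0.015,0,0,0],[0,0,-0.008,0,0,0],[0,0,-0.005,0,0,0],[0,0,-0.003,0,0,0],[0.001,0,-0.001,0,0,0],[0.001,0,0,0,0,0],[0.001,0,0,0,0,0],[0,0,0,0,0,0],[0,0,0,0,0,0]]]' | grep -E "pos|cont"
python3 -m handwheel '[[[0.0005,0,0,0,0,0],[0.0005,0,0,0,0,0],[0,0,0,0,0,0],[0,0,0,0,0,0]]]' | grep -E "pos|cont"
python3 -m handwheel '[[[0.0005,0,0,0,0,0],[0,0,0,0,0,0],[0,0,0,0,0,0]]]' | grep -E "pos|cont"
```

```text
tool_pos: [0.6224, -0.0271, 0.0335]
contact_force: [0.4, 0.8, -0.7]
tool_pos: [0.6228, -0.027, 0.0328]
contact_force: [1.3, 0.5, -1.4]
tool_pos: [0.6233, -0.027, 0.0328]
contact_force: [0.1, -0.3, -1.3]
```

```bash
python3 -m handwheel '[[[0.0005,0,-0.001,0,0,0],[0,0,-0.0005,0,0,0],[0,0,0,0,0,0]]]' | grep -E "pos|cont"
python3 -m handwheel '[[[0.0005,0,0,0,0,0],[0,0,0,0,0,0],[0,0,0,0,0,0]]]' | grep -E "pos|cont"
python3 -m handwheel '[[[0.0005,0,0,0,0,0],[0,0,0,0,0,0],[0,0,0,0,0,0]]]' | grep -E "pos|cont"
```

```text
tool_pos: [0.6234, -0.0269, 0.031]
contact_force: [-2.3, 0.2, -1.6]
tool_pos: [0.6235, -0.0269, 0.0311]
contact_force: [-5.1, 0.0, 1.1]
tool_pos: [0.6236, -0.0269, 0.0311]
contact_force: [-6.7, 0.7, 2.4]
```

```bash
python3 -m handwheel '[[[-0.0012,0,-0.0003,0,0,0],[0,0,0,0,0,0],[0,0,0,0,0,0]]]' | grep -E "pos|cont"
python3 -m handwheel '[[[0,0,0,0,0,0],[0,0,0,0,0,0],[0,0,0,0,0,0],[0,0,0,0,0,0],[0,0,0.008,0,0,0],[0,0,0.015,0,0,0],[0,0,0.02,0,0,0],[0,0,0.03,0,0,0],[0,0,0.03,0,0,0],[-0.02,0,0.02,0,0,4],[-0.03,0,0,0,0,4],[-0.03,0,0,0,0,4.1],[-0.03,0,0,0,0,0],[-0.03,0,0,0,0,0],[0,0,0,0,0,0]]]' 0.8 | grep time
python3 look.py
```

```text
tool_pos: [0.6235, -0.0269, 0.0309]
contact_force: [-3.0, 0.1, -1.0]
time: 37.32
t 37.32 tcp [ 0.479  -0.0264  0.153 ] yang 101.69 zax [-3.2e-03  4.0e-04 -1.0e+00] F [ 0.36  0.54 -0.6 ] open 0.799 grip 0.0 j6 -1.98
px [315. 157.] top 0.0639 c [623.3  15.8] size [138.2 100.2] ang 89.73
px [401. 177.] top 0.0730 c [ 611.6 -230.1] size [109.3  29.1] ang 0.18
px [455. 243.] top 0.0418 c [ 444.  -377.4] size [99.7 50.4] ang 11.41
px [401. 243.] top 0.0614 c [ 436.4 -231.5] size [ 29.2 109.2] ang 19.76
```

```bash
python3 -m handwheel '[[[-0.0027,-0.027,-0.0038,0,0,0],[-0.0027,-0.027,-0.0038,0,0,0],[-0.0027,-0.027,-0.0038,0,0,0],[-0.0027,-0.027,-0.0038,0,0,0],[-0.0027,-0.027,-0.0038,0,0,0],[-0.0027,-0.027,-0.0038,0,0,0],[-0.0027,-0.027,-0.0038,0,0,0],[-0.0027,-0.027,-0.0038,0,0,0],[-0.0027,-0.027,-0.0038,0,0,0],[-0.0027,-0.027,-0.0038,0,0,0],[-0.0027,-0.027,-0.0038,0,0,0],[-0.0027,-0.027,-0.0038,0,0,0],[-0.0027,-0.027,-0.0038,0,0,0],[0,0,-0.014,0,0,0],[0,0,-0.014,0,0,0],[0,0,-0.014,0,0,0],[0,0,0,0,0,0],[0,0,0,0,0,0]]]' 1 >/dev/null
python3 -c "from h import *;tool()"
```

```text
t 38.87 tcp [ 0.4479 -0.376   0.0606] yang 101.78 zax [-0.0026  0.003  -1.    ] F [ 0.06 -0.17 -0.76] open 1.000 grip 0.0 j6 -2.60
```

```bash
python3 -m handwheel '[[[-0.004,-0.001,-0.014,0,0,0],[0,0,-0.014,0,0,0],[0,0,-0.014,0,0,0],[0,0,-0.0145,0,0,0],[0,0,0,0,0,0],[0,0,0,0,0,0]]]' 1 | grep -E "pos|cont"
python3 -m handwheel '[[[0,0,0,0,0,0],[0,0,0,0,0,0],[0,0,0,0,0,0],[0,0,0,0,0,0],[0,0,0,0,0,0],[0,0,0,0,0,0],[0,0,0,0,0,0],[0,0,0,0,0,0]]]' 0 >/dev/null
python3 -c "from h import *;tool()"
```

```text
tool_pos: [0.4439, -0.3778, 0.0047]
contact_force: [0.4, 0.1, -0.1]
t 40.03 tcp [ 0.4453 -0.3798  0.0075] yang 101.70 zax [ 0.0016 -0.0016 -1.    ] F [ 0.47 -0.03  6.11] open 0.577 grip 64.3 j6 -2.61
```

```bash
python3 -m handwheel '[[[0,0,0.02,0,0,0],[0,0,0.025,0,0,0],[0,0,0.03,0,0,0],[0,0,0.025,0,0,0],[0.0145,0.0222,0,0,0,-4],[0.0145,0.0222,0,0,0,-4],[0.0145,0.0222,0,0,0,-4.1],[0.0145,0.0222,0,0,0,0],[0.0145,0.0222,0,0,0,0],[0.0145,0.0222,0,0,0,0],[0.0145,0.0222,0,0,0,0],[0.0145,0.0222,0,0,0,0],[0.0145,0.0222,0,0,0,0],[0.0145,0.0222,0,0,0,0],[0.0145,0.0222,0,0,0,0],[0.0145,0.0222,0,0,0,0],[0,0,0,0,0,0],[0,0,0,0,0,0]]]' >/dev/null
python3 -c "from h import *;tool()"
```

```text
t 41.53 tcp [ 0.6182 -0.1113  0.1051] yang 89.74 zax [-1.7e-03  1.0e-04 -1.0e+00] F [ 0.12  0.92 -2.23] open 0.575 grip 63.6 j6 -1.86
```

```bash
python3 -m handwheel '[[[0,-0.002,-0.015,0,0,-0.1],[0,0,-0.015,0,0,0],[0,0,-0.015,0,0,0],[0,0,-0.012,0,0,0],[0,0,-0.008,0,0,0],[0,0,-0.005,0,0,0],[0.001,0,-0.002,0,0,0],[0.001,0,0,0,0,0],[0.001,0,0,0,0,0],[0,0,0,0,0,0],[0,0,0,0,0,0]]]' | grep -E "pos|cont"
python3 -m handwheel '[[[0.0005,0,0,0,0,0],[0.0005,0,0,0,0,0],[0,0,0,0,0,0],[0,0,0,0,0,0]]]' | grep -E "pos|cont"
python3 -m handwheel '[[[0.0005,0,0,0,0,0],[0,0,0,0,0,0],[0,0,0,0,0,0]]]' | grep -E "pos|cont"
```

```text
tool_pos: [0.6223, -0.1148, 0.0352]
contact_force: [0.4, 0.2, -1.3]
tool_pos: [0.6226, -0.1146, 0.0342]
contact_force: [-0.6, 0.2, -0.8]
tool_pos: [0.6229, -0.1146, 0.034]
contact_force: [-0.8, -0.4, -0.7]
```

```bash
python3 -m handwheel '[[[0,0,-0.001,0,0,0],[0,0,-0.001,0,0,0],[0,0,0,0,0,0],[0,0,0,0,0,0]]]' | grep -E "pos|cont"
python3 -m handwheel '[[[0.0005,0,0,0,0,0],[0.0005,0,0,0,0,0],[0,0,0,0,0,0],[0,0,0,0,0,0]]]' | grep -E "pos|cont"
python3 -m handwheel '[[[0.0005,0,0,0,0,0],[0,0,0,0,0,0],[0,0,0,0,0,0]]]' | grep -E "pos|cont"
```

```text
tool_pos: [0.6229, -0.1145, 0.0318]
contact_force: [-1.6, 0.5, -1.8]
tool_pos: [0.6234, -0.1146, 0.0319]
contact_force: [-4.6, -1.3, 0.8]
tool_pos: [0.6244, -0.1147, 0.0319]
contact_force: [-4.0, -0.2, -1.4]
```

```bash
python3 -m handwheel '[[[-0.001,0,-0.0003,0,0,0],[0,0,0,0,0,0],[0,0,0,0,0,0]]]' | grep -E "pos|cont"
python3 -m handwheel '[[[0,0,0,0,0,0],[0,0,0,0,0,0],[0,0,0,0,0,0],[0,0,0,0,0,0],[0,0,0.008,0,0,0],[0,0,0.015,0,0,0],[0,0,0.02,0,0,0],[0,0,0.03,0,0,0],[0,0,0.03,0,0,0],[-0.02,0,0.03,0,0,0],[-0.03,0,0.02,0,0,0],[-0.03,0,0,0,0,0],[-0.03,0,0,0,0,0],[-0.03,0,0,0,0,0],[-0.03,0,0,0,0,0],[0,0,0,0,0,0]]]' 0.8 | grep time
cat > fin.py <<'E'
from h import *
tool()
im,d=grab_frame("top"); P=cloud("top",d); g=im.astype(int)
grey=(np.abs(P[...,2]-.064)<.006)&(P[...,1]<.12)&(P[...,1]>-.17)&(P[...,0]<.69)&(P[...,0]>.55)
bar=(np.abs(P[...,2]-.050)<.005)&(P[...,0]>.66)&(P[...,0]<.73)&(np.abs(P[...,1]+.03)<.15)
for nm,m in(("blk",grey),("bar",bar)):
    n,l,s,c=cv2.connectedComponentsWithStats(m.astype(np.uint8),connectivity=4)
    for i in range(1,n):
        if s[i,4]<150: continue
        q=P[l==i]; a=cv2.minAreaRect((q[:,:2]*1000).astype(np.float32)); print(nm,"c",np.round(a[0],1),np.round(a[1],1),"ang %.2f"%a[2])
        if nm=="bar":
            b=np.floor(q[:,1]/.01);Y=[];N=[];F=[]
            for k in np.unique(b):
                w=q[b==k,0]
                if len(w)>8: Y.append(k*.01+.005);N.append(w.min());F.append(w.max())
            print("near fit",np.polyfit(Y,N,1),"far fit",np.polyfit(Y,F,1))
cv2.imwrite("pics/f_%d.png"%(state()["time"]),cv2.resize(im[125:255,220:470],None,fx=3,fy=3,interpolation=cv2.INTER_CUBIC))
E
python3 fin.py; ls pics/f_*
```

```text
tool_pos: [0.6243, -0.1145, 0.0322]
contact_force: [0.2, -0.1, -1.0]
time: 45.53
t 45.53 tcp [ 0.4497 -0.1141  0.1853] yang 89.45 zax [-8.e-04 -4.e-04 -1.e+00] F [0.01 0.42 1.45] open 0.800 grip 0.0 j6 -1.97
blk c [623.3  60.1] [ 49.8 100.7] ang 89.50
blk c [621.7 -28.5] [99.1 50. ] ang 0.85
blk c [ 623.8 -115.7] [ 50.4 100.7] ang 89.92
bar c [693.6 -25.9] [209.9  41.7] ang 89.84
near fit [-0.00274806  0.67553222] far fit [0.00107566 0.71308531]
pics/f_45.png
```

View pics/f_45.png

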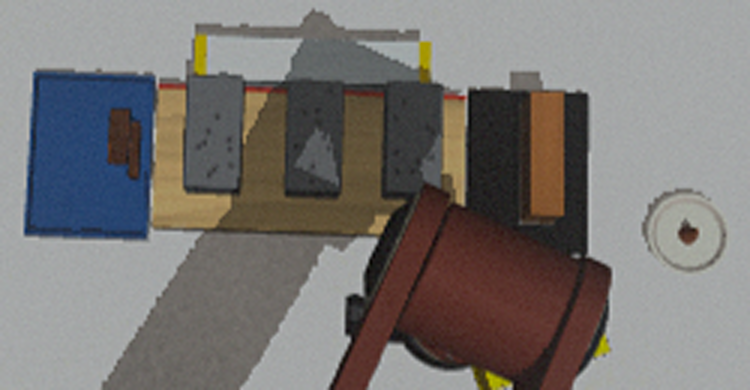

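In the final crop the chips are in the tray (125,140), the three blocks sit square against the bar (215/315/412, 140), the bar is on the red edge, and the scraper is upright on the mat (545,155). The numbers agree: bar shift under 1 mm and yaw under 0.006 rad. I hand it in.

```bash
python3 -c "from plant import *;print(job_done())"
```

```text
the job is handed in; nothing more can be done
None
```

The job is handed in, verdict not shown: both chips are swept into the tray, the scraper is upright on the mat, the straightedge is on the red edge to within about 1 mm, all three cork blocks lie flat and square against it, and the incense tray was not touched.

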